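Feed one washer into the bolt kit

TASK

Press the plunger of the washer feeder once with the fingertips, all the way in, and let it spring fully back out, so that a single washer is left on the landing in front of the magazine. Then push that washer sideways along the landing with the fingers and over the edge into the empty pocket of the wooden kit tray beside it, so that it ends lying flat in there. Do not pick up anything, keep the other washers in the magazine, and leave the bolt, nut and the other things on the bench where they are.

Things in the scene. Friction and masses are not known exactly. Their poses are not given: they have to be found in the camera images.
- feeder: Washer feeder fixed on the bench. Origin on the bench under the magazine's axis; x = feeding direction (away from the robot, yaw up to 20 deg), y left. Aluminium deck x -54 to 86 mm, y -27 to 27, top at z = 24. Grey square magazine 54 x 54 mm around the origin, open top at z = 70, slot window in front, at its foot a gate 11 mm high. Slide guide block behind it, x -54 to -27, 16 mm above the deck; foot plate to x = 106.
- landing (a point): On the deck's top (24 mm above the bench), 55 mm in front of the magazine's axis: where the washer's centre comes to lie when the plunger has been pressed fully home. The landing is the deck from the magazine's front (x 27 mm in the feeder's frame) to an end stop 8 mm high (x 82 to 86); both its sides are open.
- plunger (a joint): Travel of the feeder's plunger along the feeder's +x: 0 = fully out (rest), 0.058 m = fully home, when the button meets the guide block. A hidden spring resists with about 3 N at rest and 8 N fully home, the washers add up to 6 N on the way; let go, it springs back by itself and the next washer drops down in the magazine.
- plunger_pad (a point): Centre of the rear (robot-side) face of the plunger's round black button, to be pressed along the feeder's +x. Button 36 mm across, 12 mm thick, standing upright with its centre 28 mm above the bench (z 10 to 46), free all round, on a flat steel bar 26 mm wide. At rest this face is 125 mm behind the magazine's axis.
- washer1: The lowest washer in the magazine, the one that will come out: steel washer 44 mm across, 8 mm thick, 21 mm bore, about 74 g, lying flat; origin at the centre of its underside, z up (at z = 24 mm on the deck, at the start and on the landing).
- washer2: Washer 2 from the bottom of the magazine's stack of five, same steel washer 44 mm across, 8 mm thick, 21 mm bore, about 74 g, lying flat; origin at the centre of its underside, z up; it must stay in the magazine.
- washer3: Washer 3 from the bottom of the magazine's stack of five, same steel washer 44 mm across, 8 mm thick, 21 mm bore, about 74 g, lying flat; origin at the centre of its underside, z up; it must stay in the magazine.
- washer4: Washer 4 from the bottom of the magazine's stack of five, same steel washer 44 mm across, 8 mm thick, 21 mm bore, about 74 g, lying flat; origin at the centre of its underside, z up; it must stay in the magazine.
- washer5: Washer 5 from the bottom of the magazine's stack of five, same steel washer 44 mm across, 8 mm thick, 21 mm bore, about 74 g, lying flat; origin at the centre of its underside, z up; it must stay in the magazine.
- tray: Wooden kit tray 160 (x) x 90 (y) x 22 mm high, fixed along the feeder's left or right side, same yaw, 2 mm from the deck: its centre is 15 mm ahead of the magazine's axis, 74 mm to that side. Origin at the centre of its underside. Two pockets 10 mm deep, side rims 5 mm wide. Empty one: 70 x 80 mm, centre x = +40, y = 0, beside the landing. Other: 74 x 80 mm, centre x = -38, holds bolt and nut.
- pocket (a point): Centre of the floor of the tray's empty pocket (70 x 80 mm), 12 mm above the bench; the pocket's rim is at 22 mm, 2 mm lower than the landing.
- bolt: Hex bolt standing on its head in the tray's rear pocket: head 30 mm across flats and 12.5 mm high, shank 20 mm, 57 mm tall in all. Origin at the centre of its underside. Leave it alone.
- nut: Hex nut lying flat in the same pocket, 30 mm across flats, 16 mm high. Origin at the centre of its underside. Leave it alone.
- pad: Flat paper tally pad 160 x 90 x 8 mm, fixed on the bench on the side of the feeder where the tray is not, mirrored to it (2 mm beside the deck). Origin at the centre of its underside.
- tin: Short round metal tin 60 mm across, 55 mm high, standing behind the feeder to the left of the plunger. Origin at the centre of its underside. Leave it alone.
- oil: Oil bottle 56 mm across, 170 mm high, standing to the left. Origin at the centre of its underside. Leave it alone.
- driver: Screwdriver 200 mm long, 26 mm thick at the black handle, lying to the right of the feeder. Origin midway along it on its underside, x axis towards its tip. Leave it alone.
- spanner: Steel spanner 180 mm long lying far to the right. Origin midway along it on its underside, x axis along it. Leave it alone.
- tape: Grey tape measure 70 x 36 x 62 mm standing to the left. Origin at the centre of its underside. Leave it alone.
There are look-alikes about, which are no part of the job. What is shaped like the feeder but green or purple is not meant.

How it is judged (in metres and radians):
On the way, in this order (a step that is already met when the one before it is completed fails the run):
1. the plunger is pressed home (within 6 mm of its stop) (value of joint plunger above 0.052 m), for 0.05 s.
2. the plunger has sprung back and the washer lies on the landing (value of joint plunger below 0.004 m and x of washer1 in the frame of feeder between 0.045 and 0.065 m and y of washer1 in the frame of feeder between -0.015 and 0.015 m and height (world z) of washer1 below 0.028 m), for 0.1 s.
At the end, for the whole second after the job is handed in: The washer lies flat and at rest on the floor of the tray's empty pocket (wholly inside it, within 2.5 mm of the floor, under 4 degrees of tilt), the plunger is back out (within 4 mm of rest), and the other four washers are in the magazine (x of washer1 in the frame of tray between 0.024 and 0.056 m and y of washer1 in the frame of tray between -0.021 and 0.021 m and z of washer1 in the frame of tray between 0.009 and 0.0145 m and angle between washer1's own z axis and vertical below 0.07 rad and linear speed of washer1 below 0.01 m/s and value of joint plunger below 0.004 m and horizontal distance between each of washer2, washer3, washer4, washer5 and feeder below 0.012 m); the robot touches nothing.
It fails at once if a second washer is fed out or a washer is taken from the magazine (horizontal distance between any of washer2, washer3, washer4, washer5 and feeder above 0.015 m or height (world z) of any of washer2, washer3, washer4, washer5 above 0.064 m).
It fails at once if the washer is lifted (more than 12 mm above the landing) (height (world z) of washer1 above 0.036 m).
It fails at once if a bystander (bolt, nut, tin, oil bottle, screwdriver, spanner, tape measure) is moved by more than 15 mm (distance of any of bolt, nut, tin, oil, driver, spanner, tape from where it was at the start of the episode above 0.015 m).
It also fails if it takes over 48 s, if anything falls off the work surface, if the arm or the gripper's body presses on something with over 40 N, if the wrist force passes 120 N, or if a joint passes its speed limit or range.

ROBOT

A 6-joint arm with a two-finger parallel gripper is mounted at the origin on the work surface. World frame = base frame: x ahead of the robot, y to its left, z up, the work surface at z = 0. Lengths are in mm, angles in degrees, forces in N, time in s.
With the tool pointing down it reaches from about 350 to 850 mm from the base axis. Payload 8.1 kg.
Tool frame: the origin (TCP) lies midway between the tips of the shut fingers; the grasp point (between the pads) lies 19 mm behind it; z points along the fingers, x is the direction in which the jaws open and shut, and the axes are right-handed (so a half turn about z gives the same grasp; the last joint's range is limited). The gripper opens to 85 mm and grips with 20 to 120 N. Pads are 22 mm wide; open, the fingers measure 114 mm over their backs; the gripper's body (76 mm by 85 mm) begins 54 mm behind the grasp point. The pads swing forward as they close: fully open they stand 13 mm farther back than shut.
Start: joints at [61.398, 7.471, 85.268, -0, 87.261, -4.893], TCP at [241.235, 549.373, 231.292] pointing down, gripper open.
Joint ranges: [-169.43, 169.43], [-51.17, 129.36], [1.28, 143.12], [-76.62, 256.62], [0, 156.53], [-152.29, 152.29]. Speed limits (degrees/s): [136.94, 136.94, 159.86, 180, 180, 180].

INTERFACE

Orientations are given as [roll, pitch, yaw] about the fixed x, y, z axes, in that order (R = Rz(yaw) Ry(pitch) Rx(roll)).
In Python, from bench import monitor, cams, r gives the robot as it stands.
- The arm moves only by the tool jog_arm, never from a script. Its arguments are lists of equal length, an entry for each row: "offset": the shift along the tool's x, y, z in mm, a list of three; "delta_rot": the turn, a rotation vector about the tool's x, y, z in degrees, a list of three; "jaw": the opening in per cent of the stroke, from 0 (shut) to 100 (fully open). In form: {"offset": [[x, y, z], ...], "delta_rot": [[rx, ry, rz], ...], "jaw": [jaw, ...]}. A call has 1 to 20 rows; each row shifts and turns the pose as measured when the row begins, along the tool's axes as they then stand; what a row does not reach is not made up. A row lasts 1/10 s, in which the tool goes at most 50 mm and 8.59 degrees, less where a joint would pass 70% of its speed; a pose out of reach is approached as far as the arm can. A call is refused whole if a number of a shift passes 50 or a number of a turn 8.59, either way. A call with a gripper value outside its range is refused whole. The fingers move at their own pace and stop on an object; "newtons" is the grip in N (left out, the last holds). Time passes only in rows, so rows that do not move let the fingers close. It gives the time, the measured TCP pose, the force and the opening at its end, in the units of the state.
- monitor.sense(): the state, without advancing time (a new reading comes with each control period).
- cams.snapshot(name): name is "scene" or "top" or "wrist"; returns (picture, depth): 400x640x3 uint8, red, green, blue; 400x640 float32, mm along the optical axis (not along the pixel's ray), 0 where there is no reading.
- cams.camera_model(name): a dict with "K" (3x3 intrinsics, pixels), "camera_from_world" (4x4, takes a point from world to camera coordinates). Camera axes: x right, y down, z forward; pixel columns grow to the right and rows downward; lengths in mm; the calibration is good to about 2 mm. A picture is of the moment at which its call begins: read the wrist's pose just before it. camera_model takes no time and is no camera call; for the wrist camera it gives the pose at the moment of the call.
- r.hand_in(): hands the job in, once; it reports no verdict.
The state is a dict: "time": time; "joint_pos": joint angles; "qd": joint speeds; "joint_efforts": joint torques, N m; "tool_pos": TCP position; "tcp_rot": TCP orientation; "ft_force": force on the tool from outside, world axes, zero at the start; "wrist_torque": the same for the moment, N m; "finger_gap": finger opening in mm.
Only numpy, scipy, OpenCV 4.12 (cv2) and the standard library are available. Lean on these libraries where they do the work, as an engineer would, in place of code of your own. Each camera call takes 0.05 s, during which the arm holds its last target.

## Working session

There is one attempt and no reset: what is moved stays moved. The work goes in short steps, Python scripts to look and compute and a tool call to move; the robot and the scene stay as the last step left them, time stands still between calls to the robot, and variables do not carry over. Pictures are saved under pics/ and viewed, and the job is handed in when it is done.

Besides the shell and the picture viewer there is one more tool, called after "Request:" as name(argument=value, ...), one argument or row to a line, values as JSON. jog_arm: Moves the arm, as the interface text tells. Its arguments: {"type":"object","properties":{"offset":{"type":"array","items":{"type":"array","items":{"type":"number"}}},"delta_rot":{"type":"array","items":{"type":"array","items":{"type":"number"}}},"jaw":{"type":"array","items":{"type":"number"}},"newtons":{"type":"number"}},"required":["offset","delta_rot","jaw"]}

```bash
ls; mkdir -p pics; python3 - <<'E'
from bench import monitor,cams,r
import cv2,numpy as np
s=monitor.sense();print(s)
for n in("scene","top"):
    p,d=cams.snapshot(n);cv2.imwrite(f"pics/{n}0.png",p[:,:,::-1]);np.savez(f"pics/{n}0.npz",p=p,d=d,**cams.camera_model(n))
    print(n,cams.camera_model(n))
E
```

```text
pics
{'time': 0.0, 'joint_pos': array([ 6.13971630e+01,  7.51533340e+00,  8.53283180e+01,  4.67082538e-04,
        8.72623351e+01, -4.89334321e+00]), 'qd': array([ 0.02171295,  0.04770898,  0.05155171, -0.09577418, -0.09606439,
       -0.03256662]), 'joint_efforts': array([ 2.08161160e-03, -5.69409049e+01, -5.00549340e+01, -2.63153134e-05,
        1.50970789e-02, -3.92753896e-05]), 'tool_pos': array([240.9767189 , 548.88515261, 230.25130397]), 'tcp_rot': array([-1.79990494e+02,  1.05560372e-01,  6.62904922e+01]), 'ft_force': array([-0.50740207,  0.39070497, -0.21152993]), 'wrist_torque': array([-0.00084271, -0.00377541,  0.02526135]), 'finger_gap': 85.49312403293693}
scene {'K': array([[423.18440645,   0.        , 322.27216219],
       [  0.        , 423.18440645, 201.32863937],
       [  0.        ,   0.        ,   1.        ]]), 'camera_from_world': array([[-2.20518841e-01,  9.75238309e-01, -1.67833490e-02,
         1.20880840e+02],
       [ 8.05977314e-01,  1.72500954e-01, -5.66254351e-01,
        -3.63344618e+02],
       [-5.49337792e-01, -1.38396752e-01, -8.24059664e-01,
         1.44612764e+03],
       [ 0.00000000e+00,  0.00000000e+00,  0.00000000e+00,
         1.00000000e+00]])}
top {'K': array([[405.73430243,   0.        , 321.02549487],
       [  0.        , 405.73430243, 200.50688461],
       [  0.        ,   0.        ,   1.        ]]), 'camera_from_world': array([[ 1.77855980e-02, -9.99797107e-01,  9.45606140e-03,
        -5.97053306e+00],
       [-9.84596197e-01, -1.91588965e-02, -1.73790867e-01,
         4.79252678e+02],
       [ 1.73936774e-01, -6.21942759e-03, -9.84737182e-01,
         1.22086156e+03],
       [ 0.00000000e+00,  0.00000000e+00,  0.00000000e+00,
         1.00000000e+00]])}
```

View pics/scene0.png

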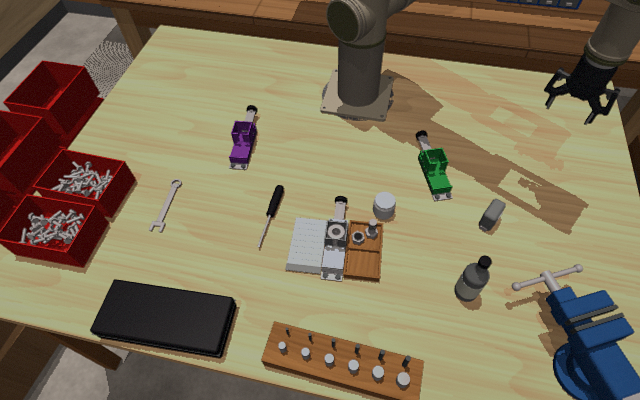

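View pics/top0.png

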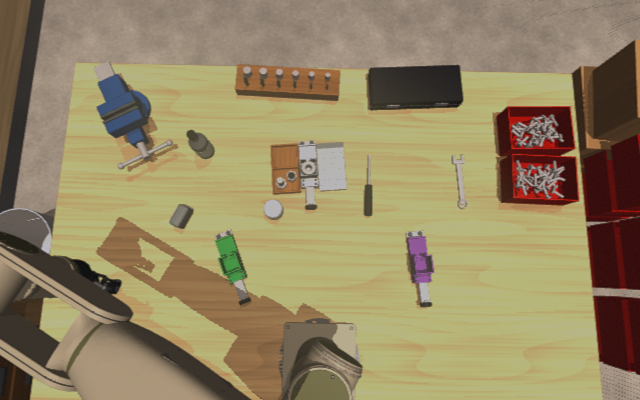

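The real feeder is the aluminium and grey one, at scene (336,235) and top (308,165). The look-alikes are green at top (231,260) and purple at top (420,260). The tray is on its left at top (285,168) and the pad on its right. Next, close crops.

```bash
python3 - <<'E'
import cv2,numpy as np
a=cv2.imread("pics/scene0.png")[185:290,275:400];b=cv2.imread("pics/top0.png")[130:225,255:360]
cv2.imwrite("pics/c1.png",cv2.resize(a,None,fx=5.5,fy=5.5,interpolation=cv2.INTER_CUBIC))
cv2.imwrite("pics/c2.png",cv2.resize(b,None,fx=6,fy=6,interpolation=cv2.INTER_CUBIC))
E
```

```text
(no output)
```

View pics/c1.png

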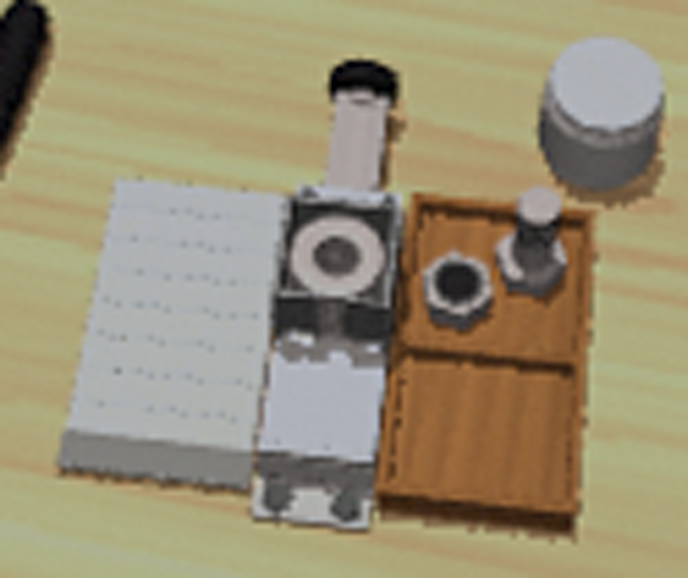

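View pics/c2.png

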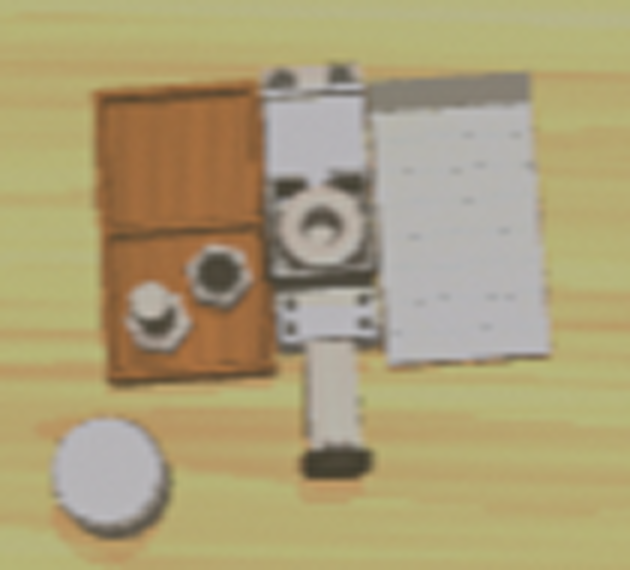

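The crops confirm the choice: a grey magazine with washers, a black button towards the robot, the tray on the left with its front pocket empty, and the tin at the button's left. I'll do a coarse localisation now, then go close with the wrist camera.

```bash
cat > h.py <<'E'
import cv2,numpy as np
def cast(px,K,T,z):
    px=np.atleast_2d(px).astype(float);R=T[:3,:3];t=T[:3,3];c=-R.T@t
    d=(np.c_[px,np.ones(len(px))]@np.linalg.inv(K).T)@R
    return c+d*((z-c[2])/d[:,2])[:,None]
def proj(P,K,T):
    P=np.atleast_2d(P);q=P@T[:3,:3].T+T[:3,3];q=q@K.T;return q[:,:2]/q[:,2:]
def tri(obs): # list of (px,K,T)
    A=[];b=[]
    for px,K,T in obs:
        R=T[:3,:3];c=-R.T@T[:3,3];d=R.T@np.linalg.inv(K)@np.array([*px,1.]);d/=np.linalg.norm(d)
        M=np.eye(3)-np.outer(d,d);A.append(M);b.append(M@c)
    A=np.vstack(A);b=np.hstack(b);x=np.linalg.lstsq(A,b,rcond=None)[0];return x,np.abs(A@x-b).max()
E
python3 - <<'E'
from h import *
for n,z,box in(("top",22,(130,225,255,360)),("scene",22,(185,290,275,400))):
    f=np.load(f"pics/{n}0.npz");p=f["p"];K=f["K"];T=f["camera_from_world"]
    h=cv2.cvtColor(p,cv2.COLOR_RGB2HSV)
    m=((h[...,0]<18)&(h[...,1]>140)).astype(np.uint8)*255
    mm=np.zeros_like(m);mm[box[0]:box[1],box[2]:box[3]]=m[box[0]:box[1],box[2]:box[3]]
    mm=cv2.morphologyEx(mm,cv2.MORPH_CLOSE,np.ones((5,5)));c=max(cv2.findContours(mm,0,1)[0],key=cv2.contourArea)
    pts=cast(c[:,0,:],K,T,22)
    rr=cv2.minAreaRect(pts[:,:2].astype(np.float32));print(n,rr)
    # button
    m=(p.max(2)<60).astype(np.uint8);mm=np.zeros_like(m);mm[box[0]:box[1],box[2]:box[3]]=m[box[0]:box[1],box[2]:box[3]]
    k,l,st,ce=cv2.connectedComponentsWithStats(mm)
    for i in range(1,k):
        if st[i,4]>8: print(st[i],ce[i],cast(ce[i],K,T,28))
E
```

```text
top ((587.58935546875, 121.13689422607422), (158.13226318359375, 86.1082763671875), 4.580574035644531)
scene ((592.9937744140625, 117.63954162597656), (168.5999298095703, 91.32603454589844), 5.180380344390869)
[275 185   9  27 145] [277.94482759 195.17241379] [[ 479.52680838 -141.6970551    28.        ]]
[335 196  12   7  56] [340.66071429 198.64285714] [[454.5583501   31.40175722  28.        ]]
[327 222  19   8  51] [336.03921569 223.94117647] [[537.33739181  35.49323618  28.        ]]
[368 224  12   6  32] [372.34375 226.84375] [[525.96247771 130.86171282  28.        ]]
[354 233   8   7  40] [357.675 235.85 ] [[561.00809211  97.86018639  28.        ]]
[337 237  10  11  64] [341.90625  242.921875] [[590.20094901  61.85557061  28.        ]]
[325 239   8   7  48] [328.4375     241.64583333] [[593.87939621  27.14755572  28.        ]]
[359 277   9   3  11] [363.27272727 277.63636364] [[673.78868503 131.67981468  28.        ]]
[369 278  10   3  20] [373.75 278.9 ] [[671.63390653 157.16775874  28.        ]]
```

```bash
python3 - <<'E'
from bench import monitor,cams,r
import numpy as np
from scipy.spatial.transform import Rotation as R
s=monitor.sense();m=cams.camera_model("wrist");T=m["camera_from_world"]
c=-T[:3,:3].T@T[:3,3];Rt=R.from_euler("xyz",s["tcp_rot"],degrees=True).as_matrix()
print(m["K"],"cam in tool",Rt.T@(c-s["tool_pos"]),"axes",np.round(Rt.T@T[:3,:3].T,3))
E
```

```text
[[327.87748458   0.         320.13725314]
 [  0.         327.87748458 191.790588  ]
 [  0.           0.           1.        ]] cam in tool [  -1.16509321  -80.80818724 -142.91764196] axes [[ 1.     0.002 -0.   ]
 [-0.002  0.949  0.315]
 [ 0.001 -0.315  0.949]]
```

Request:
jog_arm(
  offset=[
    [0, 0, -20],
    [0, 0, -20],
    [0, 0, -20],
    [0, 0, -10],
    [-43, 23, 0],
    [-43, 23, 0],
    [-43, 23, 0],
    [-43, 23, 0],
    [-43, 23, 0],
    [-43, 23, 0],
    [-43, 23, 0],
    [-43, 23, 0],
    [-43, 23, 0],
    [-43, 23, 0],
    [0, 0, 0],
  ],
  delta_rot=[
    [0, 0, -7.2],
    [0, 0, -7.2],
    [0, 0, -7.2],
    [0, 0, -7.2],
    [0, 0, 0],
    [0, 0, 0],
    [0, 0, 0],
    [0, 0, 0],
    [0, 0, 0],
    [0, 0, 0],
    [0, 0, 0],
    [0, 0, 0],
    [0, 0, 0],
    [0, 0, 0],
    [0, 0, 0],
  ],
  jaw=[0, 0, 0, 0, 0, 0, 0, 0, 0, 0, 0, 0, 0, 0, 0],
)

```text
time: 1.6
tool_pos: [521.1, 132.9, 295.3]
tcp_rot: [-179.4, 0.6, 96.7]
ft_force: [-0.2, 0.8, -0.6]
finger_gap: 0.2
```

Request:
jog_arm(
  offset=[
    [-34, -12, 20],
    [-34, -12, 20],
    [0, 0, 0],
    [0, 0, 0],
  ],
  delta_rot=[
    [0, 0, 1],
    [0, 0, 0],
    [0, 0, 0],
    [0, 0, 0],
  ],
  jaw=[0, 0, 0, 0],
)

```text
time: 2.0
tool_pos: [503.3, 59.3, 253.4]
tcp_rot: [-179.2, 0.6, 95.5]
ft_force: [-0.2, 0.2, 0.5]
finger_gap: -0.1
```

```bash
cat > snap.py <<'E'
import sys
from bench import monitor,cams
import cv2,numpy as np
n=sys.argv[1];tag=sys.argv[2];s=monitor.sense();m=cams.camera_model(n)
p,d=cams.snapshot(n);cv2.imwrite(f"pics/{tag}.png",p[:,:,::-1]);np.savez(f"pics/{tag}.npz",p=p,d=d,**m)
print(s["time"],s["tool_pos"],s["tcp_rot"],s["ft_force"],s["finger_gap"])
E
python3 snap.py wrist w1
```

```text
2.0 [503.33752426  59.29917466 253.40844956] [-179.21419512    0.56855868   95.45799372] [-0.24378427  0.17581358  0.53450096] -0.12770422135975015
```

View pics/w1.png

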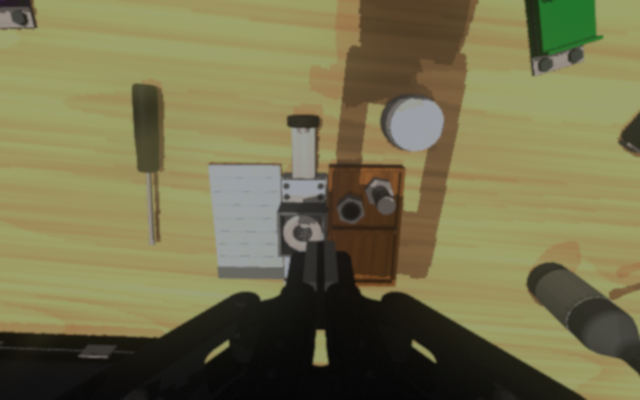

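The wrist picture shows the button at (303,122), the magazine at (302,230), the empty pocket at (363,258) and the tin at (413,123). I'll take a second view from further back and lower.

Request:
jog_arm(
  offset=[
    [0, -45, 20],
    [0, -45, 20],
    [0, 0, 0],
    [0, 0, 0],
  ],
  delta_rot=[
    [0, 0, 0],
    [0, 0, 0],
    [0, 0, 0],
    [0, 0, 0],
  ],
  jaw=[0, 0, 0, 0],
)

```text
time: 2.45
tool_pos: [408.8, 54.2, 209.7]
tcp_rot: [-178.7, 0.5, 95.8]
ft_force: [0.4, 0.3, 0.8]
finger_gap: -0.1
```

```bash
python3 snap.py wrist w2
```

```text
2.45 [408.84700174  54.19465992 209.66428155] [-178.72381584    0.46920977   95.79970782] [0.39072432 0.34065104 0.83433305] -0.09084648428667176
```

View pics/w2.png

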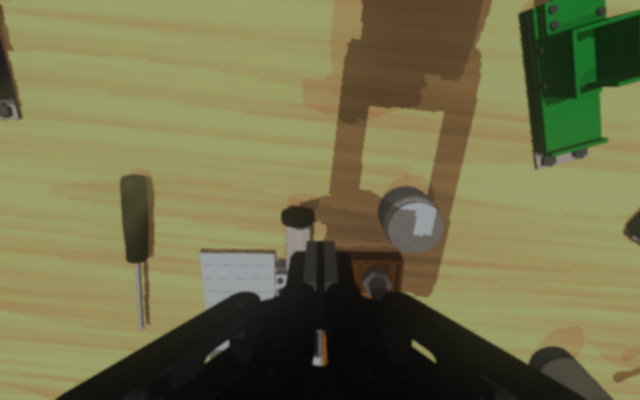

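Fingers hide what lies ahead, so I'll look from further forward instead.

Request:
jog_arm(
  offset=[
    [0, 48, -10],
    [0, 48, -10],
    [0, 48, 0],
    [0, 48, 0],
    [0, 10, 0],
    [0, 0, 0],
    [0, 0, 0],
  ],
  delta_rot=[
    [0, 0, 0],
    [-1, 0, 0],
    [0, 0, 0],
    [0, 0, 0],
    [0, 0, 0],
    [0, 0, 0],
    [0, 0, 0],
  ],
  jaw=[0, 0, 0, 0, 0, 0, 0],
)

```text
time: 3.2
tool_pos: [622.2, 81.6, 229.4]
tcp_rot: [179.8, 0.4, 96.2]
ft_force: [0.8, 0.2, -0.5]
finger_gap: 0.2
```

```bash
python3 snap.py wrist w3
```

```text
3.2 [622.18477425  81.62171531 229.44515955] [179.81324729   0.43727891  96.15570455] [ 0.7544633   0.21630694 -0.5391164 ] 0.2324479841906379
```

View pics/w3.png

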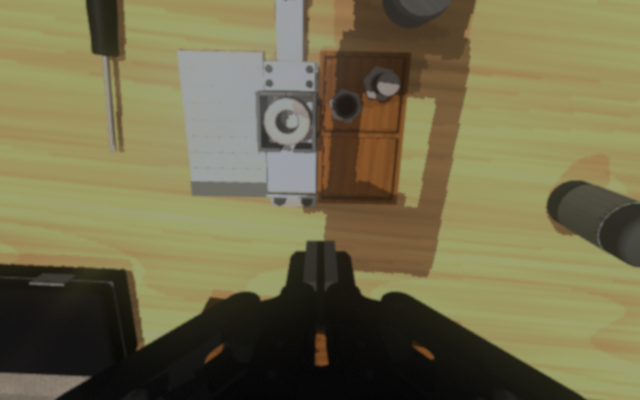

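```bash
python3 - <<'E'
import cv2
b=cv2.imread("pics/w3.png")[40:215,250:420]
cv2.imwrite("pics/c3.png",cv2.resize(b,None,fx=3.4,fy=3.4,interpolation=cv2.INTER_CUBIC))
b=cv2.imread("pics/w1.png")[105:290,200:420]
cv2.imwrite("pics/c4.png",cv2.resize(b,None,fx=3.2,fy=3.2,interpolation=cv2.INTER_CUBIC))
E
```

```text
(no output)
```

View pics/c3.png

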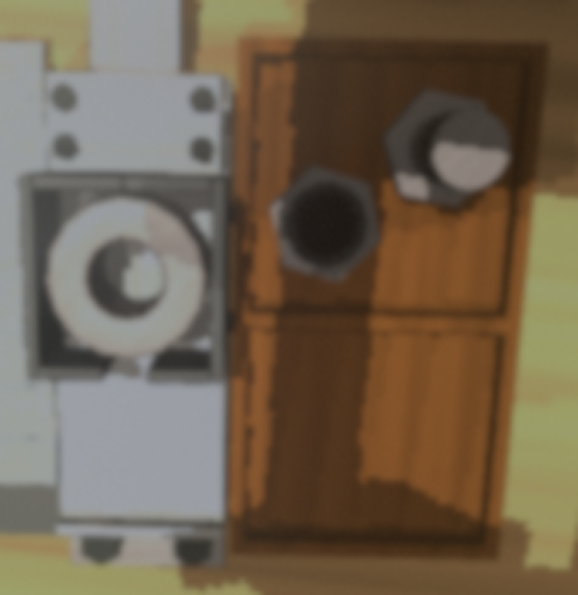

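View pics/c4.png

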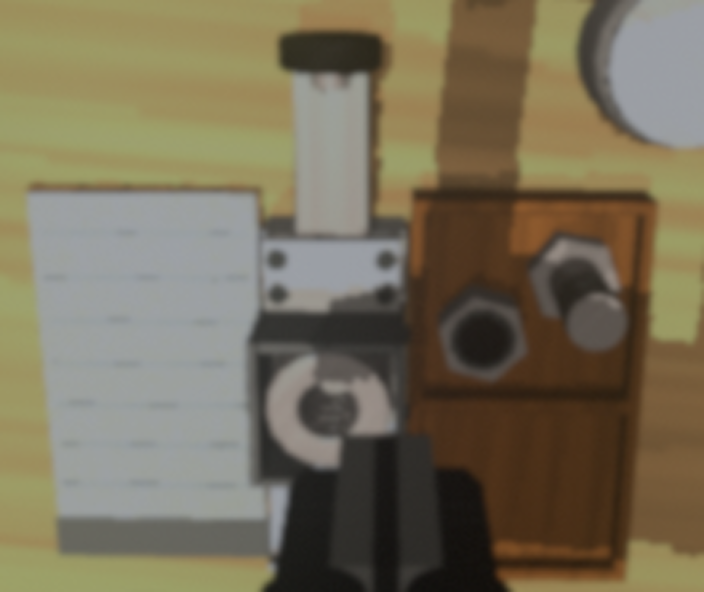

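```bash
python3 - <<'E'
from h import *
a=np.load("pics/w3.npz");b=np.load("pics/w1.npz")
A=lambda c:(np.array(c)+.5)/3.4-.5+[250,40]
B=lambda c:(np.array(c)+.5)/3.2-.5+[200,105]
pr=[("s1",(64,98),(277,260)),("s2",(202,100),(386,260)),("s3",(65,147),(278,294)),("s4",(201,149),(386,294)),("trayRL",(238,38),(413,193)),("trayRR",(548,43),(655,200)),("trayFR",(500,554),(626,575)),("divR",(506,312),(630,397)),("magRL",(25,175),(250,342)),("magFL",(32,380),(252,485)),("magRR",(230,175),(405,345))]
for n,x,y in pr:
    P,e=tri([(A(x),a["K"],a["camera_from_world"]),(B(y),b["K"],b["camera_from_world"])]);print(n,P.round(1),round(e,1))
S=cast([A(x) for n,x,y in pr[:4]],a["K"],a["camera_from_world"],40);print("screws z40",S.round(1))
t=cast([A(c) for c in[(238,38),(548,43),(500,554),(232,552)]],a["K"],a["camera_from_world"],22);print("tray z22",t.round(1));
print("tray rear yaw",np.degrees(np.arctan2(*(t[1]-t[0])[:2]*[-1,1])), "side yaw",[np.degrees(np.arctan2(*(t[i]-t[j])[[1,0]])) for i,j in((3,0),(2,1))],"centre",t.mean(0))
# button in w1: rear face top edge; front edge
for nm,c,z in(("btn top rear L",(280,36),46),("R",(383,36),46),("btn sides mid L",(279,55),28),("R",(383,55),28)):print(nm,cast(B(c),b["K"],b["camera_from_world"],z).round(1))
f=np.load("pics/top0.npz");g=np.load("pics/scene0.npz")
C=lambda c:(np.array(c)+.5)/6-.5+[255,130]
D=lambda c:(np.array(c)+.5)/5.5-.5+[275,185]
print("tray top z22",(q:=cast([C(c) for c in[(108,383),(275,372),(258,85),(95,95)]],f["K"],f["camera_from_world"],22)).round(1),q.mean(0))
print("btn c top/scene",tri([(C((337,462)),f["K"],f["camera_from_world"]),(D((363,82)),g["K"],g["camera_from_world"])]))
E
```

```text
s1 [534.5  19.9  38.9] 0.1
s2 [530.8  58.5  38.4] 0.2
s3 [547.5  21.   38.2] 0.2
s4 [543.8  59.6  37.6] 0.4
trayRL [511.6  66.5  11.7] 0.3
trayRR [503.8 156.1  18.3] 0.4
trayFR [662.2 171.4  18.8] 0.1
divR [581.7 158.4  21.3] 0.4
magRL [555.   15.5  68.4] 0.0
magFL [609.5  19.4  66.7] 0.3
magRR [549.2  68.   72.3] 0.7
screws z40 [[534.6  20.   40. ]
 [530.9  58.4  40. ]
 [547.5  21.   40. ]
 [543.9  59.4  40. ]]
tray z22 [[512.5  66.3  22. ]
 [504.1 155.6  22. ]
 [661.1 170.6  22. ]
 [670.4  81.5  22. ]]
tray rear yaw 5.351863232295177 side yaw [np.float64(5.4897950250458765), np.float64(5.455761992407356)] centre [587.02105949 118.49715521  22.        ]
btn top rear L [[455.8  16.6  46. ]]
R [[452.5  50.2  46. ]]
btn sides mid L [[463.8  14.9  28. ]]
R [[460.3  50.7  28. ]]
tray top z22 [[502.6 156.7  22. ]
 [510.3  68.7  22. ]
 [668.1  82.1  22. ]
 [660.6 169.8  22. ]] [585.41168944 119.33603573  22.        ]
btn c top/scene (array([461.05044564,  33.54680601,  33.55857477]), np.float64(1.1109260939206562))
```

Measurements agree: yaw about 5.45°, feeder origin about (579,43.6), screws at z≈38.5 (expected 40) and magazine rim at about 69 (expected 70). The button face should be at about (454.4,31.7), and I measured (454,33). The staging point behind the button is (424.5,29).

Request:
jog_arm(
  offset=[
    [-7, -41, 0],
    [-7, -41, 0],
    [-7, -41, 0],
    [-7, -41, 0],
    [-6, -38, 0],
    [0, 0, 45],
    [0, 0, 45],
    [0, 0, 45],
    [0, 0, 0],
    [0, 0, 0],
  ],
  delta_rot=[
    [0, 0, 0.7],
    [0, 0, 0],
    [0, 0, 0],
    [0, 0, 0],
    [0, 0, 0],
    [0, 0, 0],
    [0, 0, 0],
    [0, 0, 0],
    [0, 0, 0],
    [0, 0, 0],
  ],
  jaw=[0, 0, 0, 0, 0, 0, 0, 0, 0, 0],
)

```text
time: 4.25
tool_pos: [418.4, 26.1, 98.9]
tcp_rot: [178.4, 0.7, 95.5]
ft_force: [-0.4, 1.1, 0.9]
finger_gap: -0.4
```

```bash
cat > go.py <<'E'
import sys,numpy as np
from bench import monitor
from scipy.spatial.transform import Rotation as R
O=np.array([578.8,43.6]);YAW=5.45
c,s_=np.cos(np.radians(YAW)),np.sin(np.radians(YAW));M=np.array([[c,-s_],[s_,c]])
s=monitor.sense();Rt=R.from_euler("xyz",s["tcp_rot"],degrees=True)
p=s["tool_pos"];print("t",s["time"],"feeder",(M.T@(p[:2]-O)).round(1),"z",p[2].round(1),"F",(M.T@s["ft_force"][:2]).round(1),s["ft_force"][2].round(1))
for a in sys.argv[1:]:
    x,y,z=map(float,a.split(","));w=np.r_[O+M@[x,y],z]
    Rd=R.from_euler("xyz",[180,0,90+YAW],degrees=True)
    print(a,"off",Rt.inv().apply(w-p).round(1),"rot",np.degrees((Rt.inv()*Rd).as_rotvec()).round(2))
E
python3 go.py=-1 2>/dev/null; python3 go.py -- 2>/dev/null;  python3 - <<'E'
import sys;sys.argv=["go","-155,0,20"];exec(open("go.py").read())
E
```

```text
t 4.25 feeder [-161.4   -2.1] z 98.9 F [-0.3  1.1] 0.9
t 4.25 feeder [-161.4   -2.1] z 98.9 F [-0.3  1.1] 0.9
-155,0,20 off [ 3.1  4.2 79. ] rot [1.57 0.66 0.05]
```

Request:
jog_arm(
  offset=[
    [3, 4, 40],
    [0, 0, 34],
    [0, 0, 0],
    [0, 0, 0],
  ],
  delta_rot=[
    [1.6, 0.7, 0],
    [0, 0, 0],
    [0, 0, 0],
    [0, 0, 0],
  ],
  jaw=[0, 0, 0, 0],
)

```text
time: 4.65
tool_pos: [432.5, 29.2, 36.1]
tcp_rot: [179.0, 0.1, 95.5]
ft_force: [-0.0, -0.3, 1.2]
finger_gap: 0.0
```

```bash
python3 go.py " -136,0,20" " -78,0,20"; python3 snap.py wrist w4
```

```text
t 4.65 feeder [-147.    -0.5] z 36.1 F [-0.  -0.3] 1.2
 -136,0,20 off [ 0.5 10.7 16.3] rot [0.96 0.09 0.1 ]
 -78,0,20 off [ 0.4 68.7 17.2] rot [0.96 0.09 0.1 ]
4.65 [432.53701597  29.16995217  36.09776491] [1.79041026e+02 9.56992806e-02 9.55454978e+01] [-0.00382401 -0.31390754  1.22862967] 0.03036741106908057
```

View pics/w4.png

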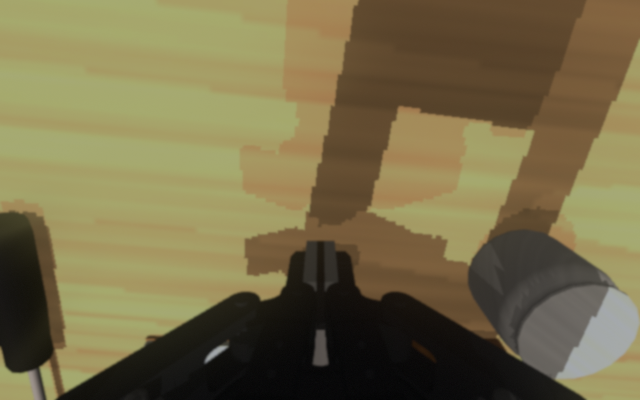

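```bash
python3 - <<'E'
from h import *
import sys;sys.argv=["g"];exec(open("go.py").read())
b=np.load("pics/w1.npz");P=cast([(413,123)],b["K"],b["camera_from_world"],55)[0];print(P,M.T@(P[:2]-O))
E
```

```text
t 4.7 feeder [-146.9   -0.5] z 36.2 F [-0.7  0.7] -0.4
[449.46228199 146.42050039  55.        ] [-118.98745199  114.63981364]
```

Request:
jog_arm(
  offset=[
    [0, -1, 8],
    [0, 0, 7],
    [0, 0, 0],
  ],
  delta_rot=[
    [0.9, 0, 0],
    [0, 0, 0],
    [0, 0, 0],
  ],
  jaw=[0, 0, 0],
)

```text
time: 5.0
tool_pos: [435.7, 28.9, 25.6]
tcp_rot: [179.5, 0.2, 95.6]
ft_force: [0.2, -0.1, -0.8]
finger_gap: 0.4
```

```bash
python3 go.py " -136,0,20" " -78,0,20"
```

```text
t 5.0 feeder [-143.8   -1. ] z 25.6 F [ 0.2 -0.1] -0.8
 -136,0,20 off [1.  7.8 5.7] rot [0.48 0.18 0.11]
 -78,0,20 off [ 0.9 65.8  6.2] rot [0.48 0.18 0.11]
```

Request:
jog_arm(
  offset=[
    [1, 3, 4],
    [0, 8, 0],
    [0, 10, 0],
    [0, 10, 0],
    [0, 10, 0],
    [0, 8, 0],
  ],
  delta_rot=[
    [0.5, 0, 0],
    [0, 0, 0],
    [0, 0, 0],
    [0, 0, 0],
    [0, 0, 0],
    [0, 0, 0],
  ],
  jaw=[0, 0, 0, 0, 0, 0],
)

```text
time: 5.6
tool_pos: [479.8, 34.3, 19.0]
tcp_rot: [-178.9, 0.2, 95.6]
ft_force: [-9.4, -1.3, 7.1]
finger_gap: -0.1
```

```bash
python3 go.py " -78,0,22"
```

```text
t 5.6 feeder [-99.5   0.1] z 19.0 F [-9.4 -0.4] 7.1
 -78,0,22 off [-0.2 21.4 -3.5] rot [-1.13  0.18  0.13]
```

Request:
jog_arm(
  offset=[
    [0, 8, -1],
    [0, 7, -1],
    [0, 5, 0],
    [0, 3, 0],
  ],
  delta_rot=[
    [-1, 0, 0],
    [0, 0, 0],
    [0, 0, 0],
    [0, 0, 0],
  ],
  jaw=[0, 0, 0, 0],
)

```text
time: 6.0
tool_pos: [497.3, 35.9, 17.4]
tcp_rot: [-178.7, 0.2, 95.6]
ft_force: [-11.3, -1.5, 8.4]
finger_gap: -0.0
```

```bash
python3 go.py " -78,0,22"
```

```text
t 6.0 feeder [-81.9   0.1] z 17.4 F [-11.4  -0.4] 8.4
 -78,0,22 off [-0.1  3.8 -4.7] rot [-1.27  0.18  0.16]
```

Now small steps until the force shows the hard stop.

Request:
jog_arm(
  offset=[
    [0, 4, -1],
    [0, 3, 0],
    [0, 3, 0],
  ],
  delta_rot=[
    [-0.5, 0, 0],
    [0, 0, 0],
    [0, 0, 0],
  ],
  jaw=[0, 0, 0],
)

```text
time: 6.3
tool_pos: [501.6, 36.4, 15.8]
tcp_rot: [-178.2, 0.2, 95.6]
ft_force: [-19.4, -3.0, 13.6]
finger_gap: 0.2
```

```bash
python3 go.py " -78,0,22"
```

```text
t 6.3 feeder [-77.6   0.1] z 15.8 F [-19.6  -1.2] 13.6
 -78,0,22 off [-0.1 -0.6 -6.2] rot [-1.76  0.17  0.18]
```

Request:
jog_arm(
  offset=[
    [0, 4, -1],
    [0, 4, -1],
  ],
  delta_rot=[
    [0, 0, 0],
    [0, 0, 0],
  ],
  jaw=[0, 0],
)

```text
time: 6.5
tool_pos: [501.0, 36.4, 15.3]
tcp_rot: [-177.0, 0.2, 95.7]
ft_force: [-22.7, -3.2, 18.0]
finger_gap: 0.4
```

```bash
python3 go.py " -140,0,22"; python3 snap.py scene s2; python3 -c "
import cv2
b=cv2.imread('pics/s2.png')[170:300,265:405];cv2.imwrite('pics/s2c.png',cv2.resize(b,None,fx=4.5,fy=4.5,interpolation=cv2.INTER_CUBIC))"
```

```text
t 6.5 feeder [-78.1   0.2] z 15.3 F [-22.9  -1.1] 18.0
 -140,0,22 off [  0.  -62.2  -3.4] rot [-3.03  0.16  0.21]
6.5 [501.04575056  36.37001785  15.2821564 ] [-1.76968663e+02  1.56582992e-01  9.56683462e+01] [-22.74054969  -3.23031246  18.01191189] 0.40415390738802304
```

View pics/s2c.png

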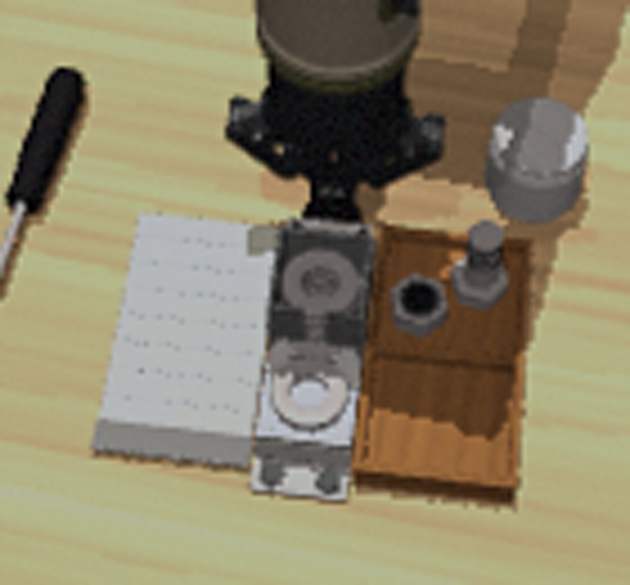

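Stop reached (pad at −78 and force rising without motion), and the washer lies on the landing at crop (310,390). Retract and let the plunger spring out.

Request:
jog_arm(
  offset=[
    [0, -12, -1],
    [0, -15, 0],
    [0, -18, 0],
    [0, -20, 0],
    [0, -12, 0],
    [0, 0, 0],
    [0, 0, 0],
  ],
  delta_rot=[
    [-1, 0, 0],
    [-1, 0, 0],
    [-1, 0, 0],
    [0, 0, 0],
    [0, 0, 0],
    [0, 0, 0],
    [0, 0, 0],
  ],
  jaw=[0, 0, 0, 0, 0, 0, 0],
)

```text
time: 7.25
tool_pos: [421.0, 28.9, 15.3]
tcp_rot: [-179.4, 0.1, 95.7]
ft_force: [1.2, -0.1, 0.4]
finger_gap: 0.1
```

```bash
python3 go.py " -150,0,150"; python3 snap.py scene s3; python3 -c "
import cv2
b=cv2.imread('pics/s3.png')[170:300,265:405];cv2.imwrite('pics/s3c.png',cv2.resize(b,None,fx=4.5,fy=4.5,interpolation=cv2.INTER_CUBIC))"
```

```text
t 7.25 feeder [-158.5    0.4] z 15.3 F [ 1.2 -0.2] 0.4
 -150,0,150 off [  -0.6    7.1 -134.8] rot [-0.58  0.1   0.23]
7.25 [420.97357281  28.91451601  15.31020937] [-1.79423047e+02  9.70369286e-02  9.56814224e+01] [ 1.22727099 -0.09456848  0.44133212] 0.11810317648270906
```

View pics/s3c.png

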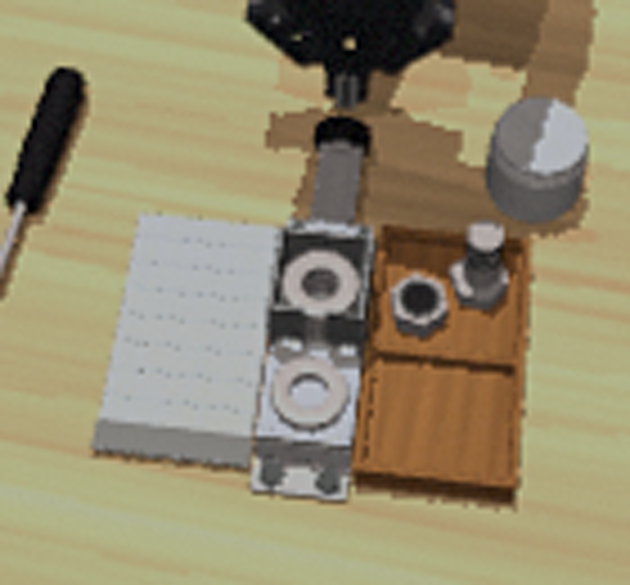

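```bash
python3 - <<'E'
from h import *
import sys;sys.argv=["g"," -150,0,130"," 55,-48,130"];exec(open("go.py").read())
b=np.load("pics/s3.npz");
for c in((310,391),(310,417),(310,362),(273,391),(347,391)):
  P=cast([(np.array(c)+.5)/4.5-.5+[265,170]],b["K"],b["camera_from_world"],32)[0];print(P.round(1),(M.T@(P[:2]-O)).round(1))
E
```

```text
t 7.3 feeder [-158.4    0.4] z 15.3 F [-0.3 -0.3] 0.1
 -150,0,130 off [  -0.6    7.2 -114.7] rot [-0.58  0.1   0.23]
 55,-48,130 off [ -49.4  212.  -116.7] rot [-0.58  0.1   0.23]
[634.9  49.1  32. ] [56.4  0.2]
[650.6  52.4  32. ] [72.3  2. ]
[617.1  45.4  32. ] [38.3 -1.9]
[639.3  28.9  32. ] [ 58.8 -20.4]
[630.5  69.3  32. ] [53.9 20.7]
```

Request:
jog_arm(
  offset=[
    [0, 0, -40],
    [0, 0, -40],
    [0, 0, -40],
    [-10, 20, -10],
    [-8, 45, 0],
    [-8, 45, 0],
    [-8, 45, 0],
    [-8, 30, 0],
    [0, 0, 0],
    [0, 0, 0],
  ],
  delta_rot=[
    [0, 0, 0],
    [0, 0, 0],
    [0, 0, 0],
    [0, 0, 0],
    [0, 0, 0],
    [0, 0, 0],
    [0, 0, 0],
    [0, 0, 0],
    [0, 0, 0],
    [0, 0, 0],
  ],
  jaw=[0, 0, 0, 0, 0, 0, 0, 0, 0, 0],
)

```text
time: 8.3
tool_pos: [627.6, 5.6, 149.4]
tcp_rot: [-179.8, 0.1, 95.7]
ft_force: [-1.0, -0.0, -1.0]
finger_gap: -0.1
```

```bash
python3 go.py "55,-48,60" 
```

```text
t 8.3 feeder [ 45.  -42.5] z 149.4 F [-1.   0.1] -1.0
55,-48,60 off [-5.4 10.3 89.4] rot [-0.21  0.15  0.28]
```

Request:
jog_arm(
  offset=[
    [-6, 10, 30],
    [0, 0, 30],
    [0, 0, 25],
    [0, 0, 0],
    [0, 0, 0],
  ],
  delta_rot=[
    [0, 0, 0.3],
    [0, 0, 0],
    [0, 0, 0],
    [0, 0, 0],
    [0, 0, 0],
  ],
  jaw=[0, 0, 0, 0, 0],
)

```text
time: 8.8
tool_pos: [638.1, 1.3, 64.6]
tcp_rot: [-180.0, 0.2, 95.5]
ft_force: [0.0, -0.6, 0.6]
finger_gap: 0.0
```

```bash
python3 go.py "55,-48,28" 
```

```text
t 8.8 feeder [ 55.  -47.8] z 64.6 F [-0.  -0.6] 0.6
55,-48,28 off [-0.1  0.  36.6] rot [-0.04  0.16  0.02]
```

Request:
jog_arm(
  offset=[
    [0, 0, 20],
    [0, 0, 14],
    [0, 0, 2],
    [0, 0, 0],
    [0, 0, 0],
  ],
  delta_rot=[
    [0, 0, 0],
    [0, 0, 0],
    [0, 0, 0],
    [0, 0, 0],
    [0, 0, 0],
  ],
  jaw=[0, 0, 0, 0, 0],
)

```text
time: 9.3
tool_pos: [641.7, 1.4, 35.7]
tcp_rot: [179.5, 0.3, 95.5]
ft_force: [0.4, -0.0, 0.8]
finger_gap: -0.0
```

```bash
python3 go.py "55,-38,27.5";  python3 snap.py scene s4; python3 -c "
import cv2
b=cv2.imread('pics/s4.png')[170:300,265:405];cv2.imwrite('pics/s4c.png',cv2.resize(b,None,fx=4.5,fy=4.5,interpolation=cv2.INTER_CUBIC))"
```

```text
t 9.3 feeder [ 58.6 -48. ] z 35.7 F [ 0.4 -0.1] 0.8
55,-38,27.5 off [10.  -3.7  8.1] rot [0.49 0.25 0.05]
9.3 [641.70973561   1.39431569  35.65197376] [179.51290327   0.25053604  95.50147356] [ 0.42975815 -0.01369647  0.76367495] -0.025259480975121845
```

View pics/s4c.png

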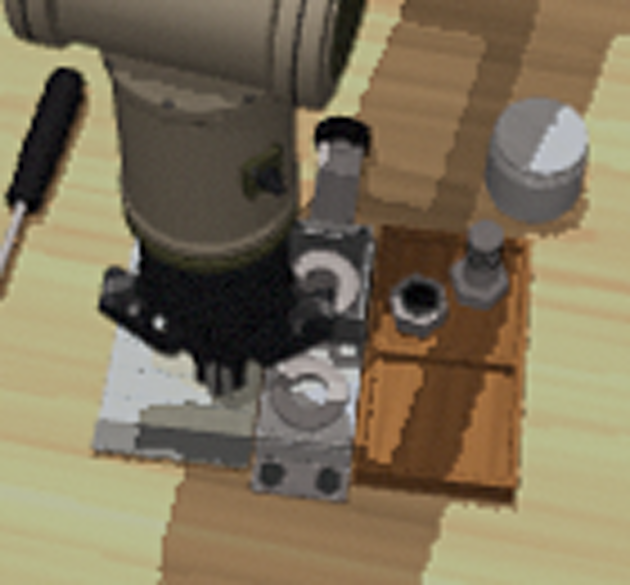

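Request:
jog_arm(
  offset=[
    [0, -2, 5],
    [0, -2, 2],
    [6, 0, 0],
    [4, 0, 0],
    [0, 0, 0],
  ],
  delta_rot=[
    [0.5, 0.2, 0],
    [0, 0, 0],
    [0, 0, 0],
    [0, 0, 0],
    [0, 0, 0],
  ],
  jaw=[0, 0, 0, 0, 0],
)

```text
time: 9.85
tool_pos: [637.7, 11.6, 30.1]
tcp_rot: [179.9, 0.1, 95.5]
ft_force: [0.3, -0.7, 0.1]
finger_gap: -0.3
```

```bash
python3 go.py "55,-28,27" 
```

```text
t 9.85 feeder [ 55.6 -37.4] z 30.1 F [ 0.3 -0.7] 0.1
55,-28,27 off [ 9.4 -0.6  3.1] rot [0.11 0.05 0.04]
```

Request:
jog_arm(
  offset=[
    [0, -0.5, 2],
    [4, 0, 1],
    [4, 0, 0],
    [4, 0, 0],
    [4, 0, 0],
  ],
  delta_rot=[
    [0, 0, 0],
    [0, 0, 0],
    [0, 0, 0],
    [0, 0, 0],
    [0, 0, 0],
  ],
  jaw=[0, 0, 0, 0, 0],
)

```text
time: 10.35
tool_pos: [635.6, 28.5, 26.8]
tcp_rot: [179.9, 0.1, 95.5]
ft_force: [-0.4, -1.1, -0.7]
finger_gap: -0.0
```

```bash
python3 go.py "55,0,27"; python3 snap.py scene s5; python3 -c "
import cv2
b=cv2.imread('pics/s5.png')[170:300,265:405];cv2.imwrite('pics/s5c.png',cv2.resize(b,None,fx=4.5,fy=4.5,interpolation=cv2.INTER_CUBIC))"
```

```text
t 10.35 feeder [ 55.1 -20.4] z 26.8 F [-0.5 -1.1] -0.7
55,0,27 off [20.4 -0.1 -0.2] rot [0.11 0.07 0.03]
10.35 [635.62086984  28.53642413  26.8453827 ] [1.79887416e+02 7.15019198e-02 9.54806304e+01] [-0.35008015 -1.10958691 -0.72610899] -0.01746349082737457
```

View pics/s5c.png

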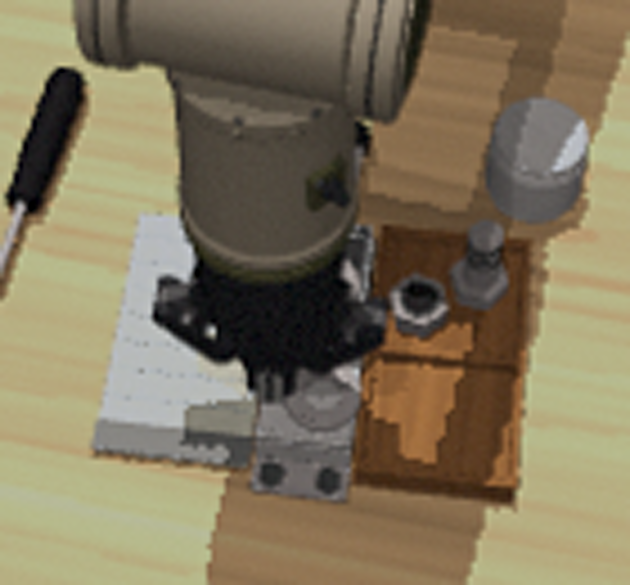

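The washer is moving sideways, squarely. Continue.

Request:
jog_arm(
  offset=[
    [5, 0, 0],
    [5, 0, 0],
    [5, 0, 0],
    [5, 0, 0],
    [5, 0, 0],
    [5, 0, 0],
  ],
  delta_rot=[
    [0, 0, 0],
    [0, 0, 0],
    [0, 0, 0],
    [0, 0, 0],
    [0, 0, 0],
    [0, 0, 0],
  ],
  jaw=[0, 0, 0, 0, 0, 0],
)

```text
time: 11.0
tool_pos: [632.7, 61.5, 27.1]
tcp_rot: [179.9, 0.1, 95.5]
ft_force: [0.5, -0.1, 1.7]
finger_gap: -0.1
```

```bash
python3 go.py "55,30,27"; python3 snap.py scene s6; python3 -c "
import cv2
b=cv2.imread('pics/s6.png')[170:300,265:405];cv2.imwrite('pics/s6c.png',cv2.resize(b,None,fx=4.5,fy=4.5,interpolation=cv2.INTER_CUBIC))"
```

```text
t 11.0 feeder [55.3 12.7] z 27.1 F [ 0.4 -0.2] 1.7
55,30,27 off [17.3 -0.3  0.1] rot [0.14 0.06 0.04]
11.0 [632.65537341  61.46466611  27.09301193] [1.79860418e+02 6.26562668e-02 9.54947018e+01] [ 0.45060348 -0.12383416  1.69440222] -0.08781842026304189
```

View pics/s6c.png

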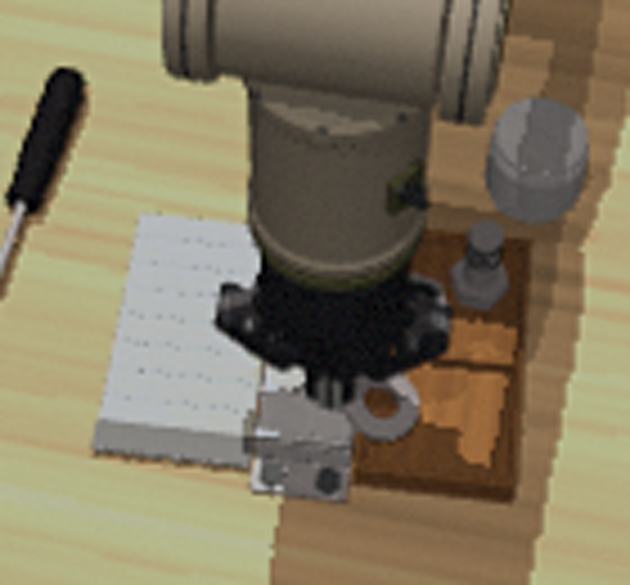

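Request:
jog_arm(
  offset=[
    [4, 0, 0],
    [4, 0, 0],
    [4, 0, 0],
    [4, 0, 0],
    [3, 0, 0],
    [0, 0, 0],
  ],
  delta_rot=[
    [0, 0, 0],
    [0, 0, 0],
    [0, 0, 0],
    [0, 0, 0],
    [0, 0, 0],
    [0, 0, 0],
  ],
  jaw=[0, 0, 0, 0, 0, 0],
)

```text
time: 11.65
tool_pos: [630.3, 83.4, 26.8]
tcp_rot: [179.9, 0.0, 95.5]
ft_force: [-1.0, -0.1, 0.3]
finger_gap: 0.1
```

```bash
python3 go.py "55,38,27"; python3 snap.py scene s7; python3 -c "
import cv2
b=cv2.imread('pics/s7.png')[170:300,265:405];cv2.imwrite('pics/s7c.png',cv2.resize(b,None,fx=4.5,fy=4.5,interpolation=cv2.INTER_CUBIC))"
```

```text
t 11.65 feeder [55.  34.7] z 26.8 F [-1.  0.] 0.3
55,38,27 off [ 3.3  0.  -0.2] rot [0.11 0.02 0.09]
11.65 [630.25051463  83.37134153  26.79526681] [1.79890568e+02 2.28905293e-02 9.55427963e+01] [-0.98155084 -0.09052555  0.25524   ] 0.06342667732480739
```

View pics/s7c.png

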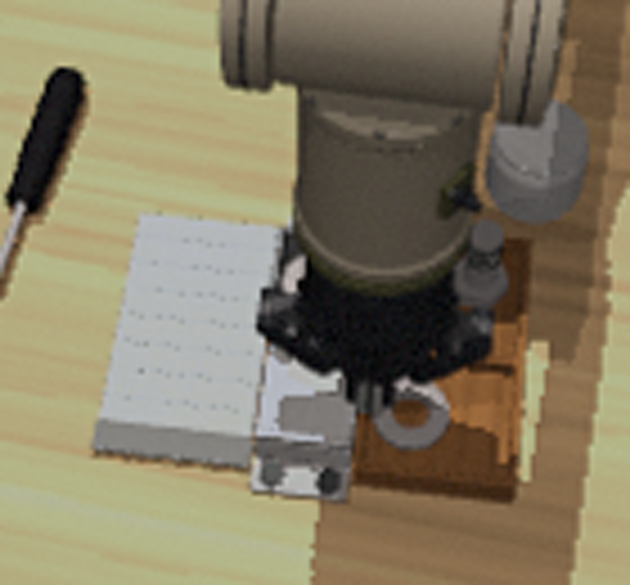

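It looks like it has dropped. Back off, lift and inspect.

Request:
jog_arm(
  offset=[
    [-4, 0, -5],
    [0, 0, -40],
    [0, 0, -45],
    [0, 0, -45],
    [-30, 20, -20],
    [-40, 20, 0],
    [-40, 0, 0],
    [0, 0, 0],
    [0, 0, 0],
  ],
  delta_rot=[
    [0, 0, 0],
    [0, 0, 0],
    [0, 0, 0],
    [0, 0, 0],
    [0, 0, 0],
    [0, 0, 0],
    [0, 0, 0],
    [0, 0, 0],
    [0, 0, 0],
  ],
  jaw=[0, 0, 0, 0, 0, 0, 0, 0, 0],
)

```text
time: 12.6
tool_pos: [682.2, -33.7, 191.8]
tcp_rot: [179.8, 0.2, 95.5]
ft_force: [-0.4, 0.1, -0.3]
finger_gap: 0.1
```

```bash
python3 snap.py scene s8;python3 snap.py wrist w8; python3 -c "
import cv2
b=cv2.imread('pics/s8.png')[170:300,265:405];cv2.imwrite('pics/s8c.png',cv2.resize(b,None,fx=4.5,fy=4.5,interpolation=cv2.INTER_CUBIC))"
```

```text
12.6 [682.19628349 -33.74366272 191.78167831] [179.78093973   0.18463443  95.54053698] [-0.38565409  0.08666728 -0.33150095] 0.11271901628884692
12.65 [682.11434992 -33.89851585 191.82145839] [179.78461686   0.22553634  95.55214192] [-0.56809027  0.00274679  0.55476093] -0.05152055051084247
```

View pics/s8c.png

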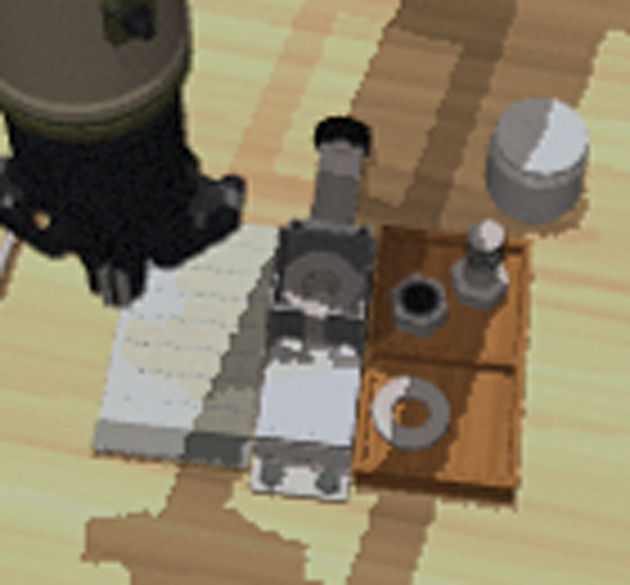

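View pics/w8.png

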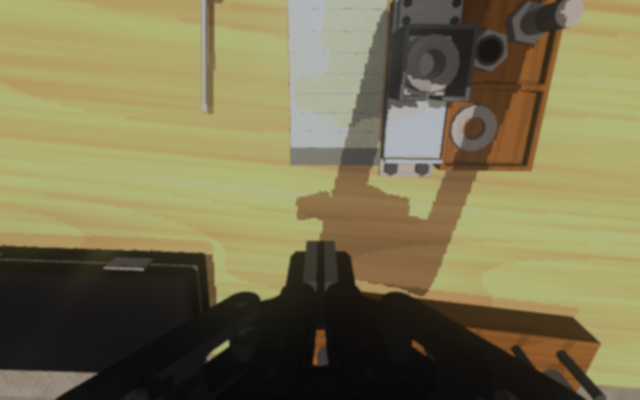

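```bash
python3 - <<'E'
from h import *
import sys;sys.argv=["g"];exec(open("go.py").read())
TC=O+M@[15,74]
a=np.load("pics/w8.npz");b=np.load("pics/s8.npz")
for n,f,box in(("w8",a,(100,160,447,505)),("s8",b,(250,275,342,370))):
    p=f["p"].astype(int);h=cv2.cvtColor(f["p"],cv2.COLOR_RGB2HSV);m=np.zeros(p.shape[:2],np.uint8)
    y0,y1,x0,x1=box;m[y0:y1,x0:x1]=((h[...,1]<70)&(p.max(2)>60))[y0:y1,x0:x1]
    k,l,st,ce=cv2.connectedComponentsWithStats(m);i=1+np.argmax(st[1:,4])
    c=max(cv2.findContours((l==i).astype(np.uint8),0,1)[0],key=cv2.contourArea)
    P=cast(c[:,0],f["K"],f["camera_from_world"],20)
    print(n,st[i],"rect z20",[np.round(v,1) for v in cv2.minEnclosingCircle(P[:,:2].astype(np.float32))],[np.round(v,1) for v in cv2.fitEllipse(P[:,:2].astype(np.float32))])
    (cx,cy),_=cv2.minEnclosingCircle(P[:,:2].astype(np.float32));print("tray frame",M.T@([cx,cy]-TC))
    # depth plane
    ys,xs=np.nonzero(cv2.erode((l==i).astype(np.uint8),np.ones((3,3))));d=f["d"][ys,xs];K=f["K"];T=f["camera_from_world"]
    q=np.c_[(xs-K[0,2])/K[0,0]*d,(ys-K[1,2])/K[1,1]*d,d];q=q[d>0];W=(q-T[:3,3])@T[:3,:3]
    A=np.c_[W[:,:2]-W[:,:2].mean(0),np.ones(len(W))];s,*_=np.linalg.lstsq(A,W[:,2],rcond=None);print("plane",len(W),s,"tilt",np.degrees(np.arctan(np.hypot(*s[:2]))),"res",np.std(A@s-W[:,2]))
b=cv2.imread("pics/w8.png")[70:180,370:560];cv2.imwrite("pics/w8c.png",cv2.resize(b,None,fx=4,fy=4,interpolation=cv2.INTER_CUBIC))
E
```

```text
t 12.7 feeder [ 95.4 -86. ] z 191.5 F [ 0.2 -0.2] -0.3
w8 [ 450  105   47   46 1327] rect z20 [array([628.2, 104.2]), np.float64(22.0)] [array([628. , 104.2]), array([42.2, 43. ]), np.float64(166.4)]
tray frame [ 39.92661323 -18.40172299]
plane 1051 [-4.39469877e-03 -3.60285907e-04  2.00240916e+01] tilt 0.2526408083449017 res 0.7815736088720543
s8 [347 253  18  17 180] rect z20 [array([629.6, 105.3]), np.float64(23.1)] [array([630.2, 105.3]), array([41.3, 43.6]), np.float64(109.3)]
tray frame [ 41.46509986 -17.39753726]
plane 82 [2.94380262e-02 4.69154773e-03 2.01363886e+01] tilt 1.707454555141325 res 1.7537959819448339
```

View pics/w8c.png

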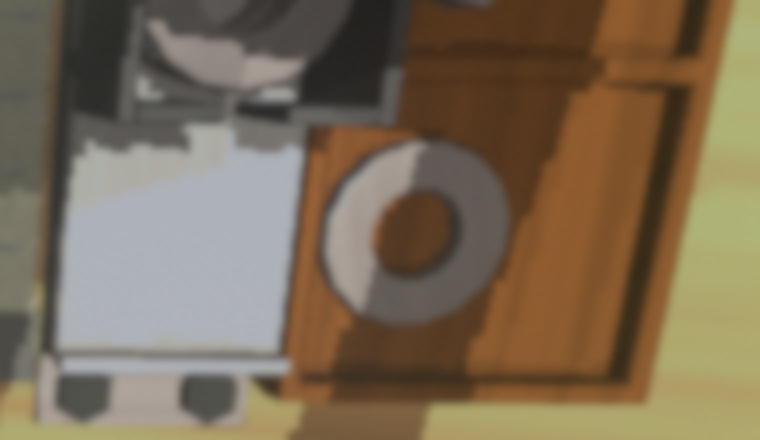

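```bash
python3 - <<'E'
import numpy as np,cv2
for n in("scene0","s8"):
    p=np.load(f"pics/{n}.npz")["p"];m=(p.max(2)<60).astype(np.uint8);k,l,st,ce=cv2.connectedComponentsWithStats(m[190:208,330:352]);i=1+np.argmax(st[1:,4]);print(n,ce[i]+[330,190],st[i])
from bench import r
print(r.hand_in())
E
```

```text
scene0 [340.66071429 198.64285714] [ 5  6 12  7 56]
s8 [340.80597015 199.10447761] [ 5  6 12  9 67]
the job is handed in; nothing more can be done
None
```

I pressed the plunger once to its stop and let it spring back. I then pushed the single washer sideways off the landing into the tray's empty pocket, and handed the job in at about 12.7 s.

**Press:** the stop showed as the fingertips no longer moving forward while the force rose to about 23 N along the feeder. The picture after release showed one washer on the landing, about 56 mm in front of the magazine's axis.

**Washer in the pocket:**

| Check | Wrist view | Scene view |
|---|---|---|
| Top of washer, height (20 mm means on the floor) | 20.0 mm | 20.1 mm |
| Tilt | 0.25° | 1.7° (coarse, 82 noisy depth points) |
| Centre in the tray's frame, x | 39.9 mm | 41.5 mm |
| Centre in the tray's frame, y (limit ±21) | −18.4 mm | −17.4 mm |

- **Closest margin:** the washer lies right up against the pocket's landing-side wall, where its centre can be no further out than −18 mm. That leaves about 3 mm to the limit.
- **Plunger:** after the job the button sat within half a pixel (about 1 mm) of where it was at the start.
- **Magazine, bolt, nut and tin:** in the last picture the magazine still held its stack and these three looked unmoved. I checked this by eye only and did not measure the rest of the bench items again.

No check failed. I had no reading of the plunger joint itself, so the full press and the return are judged from force, fingertip position and pictures.

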